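Offer up the gear case cover

TASK

Somebody left the oil can standing on the open gear case: lift it off by its handle and set it down upright on the bench beside the case, without dropping it or tipping it over. Then pick up the cover plate by its rib, rib upwards, and hold it level and still about 20 mm above the top of the case, touching nothing else, with its four holes over the four threaded holes so that the bolts could be dropped in. Finish while still holding the cover there, do not lay it down on the case or let go, and leave the bearing, the wrench and the tin where they are.

Things in the scene. Friction and masses are not known exactly. Their poses are not given: they have to be found in the camera images.
- case: Grey cast gear case fixed to the bench, a block 130 (x) x 96 (y) x 70 mm high with a 46 mm round bore in the middle of its flat top. Origin: centre of its underside; x along the long side, z up.
- case_hole0 (a point): Centre of the mouth of an 8 mm threaded hole in the case's top face, at x +50, y +34, z 70 mm in the case's frame.
- case_hole1 (a point): Centre of the mouth of an 8 mm threaded hole in the case's top face, at x -50, y +34, z 70 mm in the case's frame.
- case_hole2 (a point): Centre of the mouth of an 8 mm threaded hole in the case's top face, at x -50, y -34, z 70 mm in the case's frame.
- case_hole3 (a point): Centre of the mouth of an 8 mm threaded hole in the case's top face, at x +50, y -34, z 70 mm in the case's frame.
- cover: Loose aluminium cover plate, 130 (x) x 96 (y) x 6 mm, about 0.25 kg, lying flat on the bench with its grip rib up. The rib is a solid upright bar in the middle of the upper face, 50 mm long (x), 14 mm thick (y), its top 40 mm above the plate's underside. Origin: centre of the underside; z up through the rib. The cover fits equally well turned by half a turn.
- cover_hole0 (a point): Centre, at the underside, of a 15 mm through hole in the cover, at x +50, y +34 mm in the cover's frame.
- cover_hole1 (a point): Centre, at the underside, of a 15 mm through hole in the cover, at x -50, y +34 mm in the cover's frame.
- cover_hole2 (a point): Centre, at the underside, of a 15 mm through hole in the cover, at x -50, y -34 mm in the cover's frame.
- cover_hole3 (a point): Centre, at the underside, of a 15 mm through hole in the cover, at x +50, y -34 mm in the cover's frame.
- can: Loose steel oil can, about 0.4 kg, standing at first on the middle of the case's top: round body 72 mm in diameter, 70 mm high, with a conical shoulder and a small cap up to 90 mm, a thin spout leaning out along +x to 68 mm from the axis, and a rigid arched handle over the top whose legs stand at x = +-30 mm. Origin: centre of the underside; z up.
- can_grip (a point): Middle of the can's handle grip: a round level bar 14 mm in diameter and 46 mm long lying along the can's x axis, 125 mm above the can's underside; 35 mm is free beneath its centre line. Same axes as the can.
- bearing: Bystander: loose steel bearing ring lying flat, 72 mm outside, 36 mm bore, 18 mm high. Origin: centre of the underside.
- wrench: Bystander: loose steel wrench, about 180 mm long, lying flat on the bench along its x axis. Origin: about the middle of its length, at the underside.
- tin: Bystander: loose open aluminium tin, 64 mm in diameter, 60 mm high. Origin: centre of the underside.
Things that resemble listed ones, but are neither listed nor needed, are in the scene too. What is shaped like the can but black, green or yellow is not meant.

How it is judged (in metres and radians):
On the way:
1. the can stands upright and let go on the bench, off the case (height (world z) of can below 0.004 m and angle between can's own z axis and vertical below 0.1 rad and linear speed of can below 0.02 m/s and contact force between the fingers and can below 0.1 N and contact force between can and case below 0.1 N and horizontal distance between can and case below 0.45 m), for 0.2 s.
At the end, for the whole second after the job is handed in: Can upright (0.1 rad), at rest and released on the bench, off the case, within 450 mm of it. Cover held still by the fingers alone, level (0.09 rad), underside 7-40 mm above the case top, each hole within 5 mm of a threaded hole, either way round. Bystanders within 30 mm of their starts (all of step 1 and ((horizontal distance between cover_hole0 and case_hole0 below 0.005 m and horizontal distance between cover_hole1 and case_hole1 below 0.005 m and horizontal distance between cover_hole2 and case_hole2 below 0.005 m and horizontal distance between cover_hole3 and case_hole3 below 0.005 m) or (horizontal distance between cover_hole0 and case_hole2 below 0.005 m and horizontal distance between cover_hole1 and case_hole3 below 0.005 m and horizontal distance between cover_hole2 and case_hole0 below 0.005 m and horizontal distance between cover_hole3 and case_hole1 below 0.005 m)) and z of cover in the frame of case between 0.077 and 0.11 m and angle between cover's own z axis and vertical below 0.09 rad and linear speed of cover below 0.02 m/s and contact force between the fingers and cover above 1 N and contact force between cover and case below 0.1 N and contact force between cover and can below 0.1 N and contact force between cover and bearing below 0.1 N and contact force between cover and wrench below 0.1 N and contact force between cover and tin below 0.1 N and distance of each of bearing, wrench, tin from where it was at the start of the episode below 0.03 m); the arm keeps its last pose, push and grip.
It fails at once if the can is dropped or knocked (moves fast while not held) (contact force between the fingers and can below 0.1 N and linear speed of can above 0.4 m/s).
It fails at once if the can is tipped over (angle between can's own z axis and vertical above 0.6 rad).
It fails at once if a bystander is pushed out of place (distance of any of bearing, wrench, tin from where it was at the start of the episode above 0.03 m).
It also fails if it takes over 48 s, if anything falls off the work surface, if the arm or the gripper's body presses on something with over 40 N, if the wrist force passes 120 N, or if a joint passes its speed limit or range.

ROBOT

A 6-joint arm with a two-finger parallel gripper is mounted at the origin on the work surface. World frame = base frame: x ahead of the robot, y to its left, z up, the work surface at z = 0. Lengths are in m, angles in degrees, forces in N, time in s.
With the tool pointing down it reaches from about 0.325 to 0.925 m from the base axis. Payload 3.1 kg.
Tool frame: the origin (TCP) lies on the centre line of the jaws, within the pads' length; the fingertips stand 17 mm ahead of it and the grasp point (between the pads) lies 2 mm behind it; y points along the fingers, x is the direction in which the jaws open and shut, and the axes are right-handed (so a half turn about y gives the same grasp; the last joint's range is limited). The gripper opens to 85 mm and grips with 20 to 120 N. Pads are 22 mm wide; open, the fingers measure 114 mm over their backs; the gripper's body (76 mm by 85 mm) begins 54 mm behind the grasp point. The pads swing forward as they close: fully open they stand 13 mm farther back than shut.
Start: joints at [-77.934, 12.427, 92.441, -0, 75.132, -6.429], TCP at [0.198, -0.593, 0.248] pointing down, gripper open.
Joint ranges: [-157.48, 157.48], [-44.54, 120.13], [17.64, 146.25], [-64.5, 244.5], [7.68, 150.69], [-147.95, 147.95]. Speed limits (degrees/s): [159.86, 159.86, 180, 180, 180, 180].

INTERFACE

Orientations are given as [roll, pitch, yaw] about the fixed x, y, z axes, in that order (R = Rz(yaw) Ry(pitch) Rx(roll)).
In Python, from rig import robot gives the robot as it stands.
- The arm moves only by the tool servo_tool, never from a script. Its argument "targets" is a list of rows, each an object with "slide": the shift along the tool's x, y, z each as a share of 75 cm, from -1 to 1, a list of three; "dr": the turn, a rotation vector about the tool's x, y, z each as a share of 2 pi rad, from -1 to 1, a list of three. A call has 1 to 8 rows; each row is the pose to reach, as a shift and turn from the pose commanded when the call began, along the tool's axes at that moment, turning the shorter way round; what a row does not reach only later rows make up. A row lasts 1/10 s, in which the tool goes at most 50 mm and 8.59 degrees, less where a joint would pass 70% of its speed; a pose out of reach is approached as far as the arm can. A call with a number of a shift or a turn outside -1 to 1 is refused whole. A call with a gripper value outside its range is refused whole. "grip" is the closure, from 0 (fully open) to 1 (shut), set as the call begins (left out, the last holds). The fingers move at their own pace and stop on an object; the grip force is fixed at half the most. Time passes only in rows, so rows that repeat a pose let the fingers close. It gives the time, the measured TCP pose, the force and the opening at its end, in the units of the state.
- robot.sense(): the state, without advancing time (a new reading comes with each control period).
- robot.snapshot(name): name is "scene" or "top" or "wrist"; returns a dict with "image" (400x640x3 uint8, red, green, blue), "mtx" (3x3 intrinsics, pixels), "R" (3x3) and "t" (3): a world point X has camera coordinates R X + t. Camera axes: x right, y down, z forward; pixel columns grow to the right and rows downward; lengths in m; the calibration is good to about 2 mm. A picture is of the moment at which its call begins. There is no depth.
- robot.hand_in(): hands the job in, once; it reports no verdict.
The state is a dict: "time_s": time; "joint_pos": joint angles; "qd": joint speeds; "joint_torque": joint torques, N m; "tcp_pos": TCP position; "eef_rot": TCP orientation; "wrist_force": force on the tool from outside, world axes, zero at the start; "wrist_torque": the same for the moment, N m; "width": opening from 0.0 (shut) to 1.0 (fully open).
Only numpy, scipy, OpenCV 4.12 (cv2) and the standard library are available. Lean on these libraries where they do the work, as an engineer would, in place of code of your own. Each camera call takes 0.05 s, during which the arm holds its last target. There are 200 camera calls.

## Working session

There is one attempt and no reset: what is moved stays moved. The work goes in short steps, Python scripts to look and compute and a tool call to move; the robot and the scene stay as the last step left them, time stands still between calls to the robot, and variables do not carry over. Pictures are saved under pics/ and viewed, about 8 in all and at most 12, crops included, and the job is handed in when it is done.

Besides the shell and the picture viewer there is one more tool, called as name(argument=value, ...), one argument or row to a line, values as JSON. servo_tool: Moves the arm, as the interface text tells. Shift numbers are shares of 75 cm and turn numbers shares of 2 pi rad, none past 1 either way. Its arguments: {"type":"object","properties":{"targets":{"type":"array"},"grip":{"type":"number"}},"required":["targets"]}

```bash
mkdir -p pics; python3 - <<'E'
from rig import robot
import cv2,json,pickle
D={}
for n in("scene","top"):
    s=robot.snapshot(n);D[n]=s;cv2.imwrite(f"pics/{n}0.png",s["image"][:,:,::-1]);print(n,s["mtx"].tolist(),s["R"].round(4).tolist(),s["t"].tolist())
pickle.dump(D,open("d0.pkl","wb"))
print(robot.sense())
E
```

```text
scene [[392.38420337451583, 0.0, 317.40227959797545], [0.0, 392.38420337451583, 194.42145158296174], [0.0, 0.0, 1.0]] [[-0.3873, 0.922, 0.0026], [0.8029, 0.3386, -0.4906], [-0.4532, -0.188, -0.8714]] [0.2131350409345001, -0.41016107569769356, 1.3889593943756275]
top [[366.2131671045717, 0.0, 319.00966928577293], [0.0, 366.2131671045717, 199.5095162012415], [0.0, 0.0, 1.0]] [[0.0003, -1.0, 0.005], [-0.996, -0.0007, -0.0897], [0.0897, -0.005, -0.996]] [0.020578966275563486, 0.6044586897729958, 0.9807599753828713]
{'time_s': 0.1, 'joint_pos': array([-7.79324735e+01,  1.24732143e+01,  9.25212776e+01,  3.92432913e-04,
        7.51318503e+01, -6.42870727e+00]), 'qd': array([-0.09847744, -0.16878098, -0.12944252, -0.0101718 ,  0.0313937 ,
        0.05212011]), 'joint_torque': array([-1.01679656e-03, -3.98074651e+01, -3.04971671e+01, -2.63472493e-04,
        4.19445190e-03, -3.01839034e-07]), 'tcp_pos': array([ 0.19814917, -0.59201172,  0.24707221]), 'eef_rot': array([-89.98547715,   0.12550533, -71.50385146]), 'wrist_force': array([-0.1084651 , -0.60672469, -0.4065351 ]), 'wrist_torque': array([-0.01043738,  0.04555904,  0.01772415]), 'width': 0.9945117684408653}
```

View pics/top0.png

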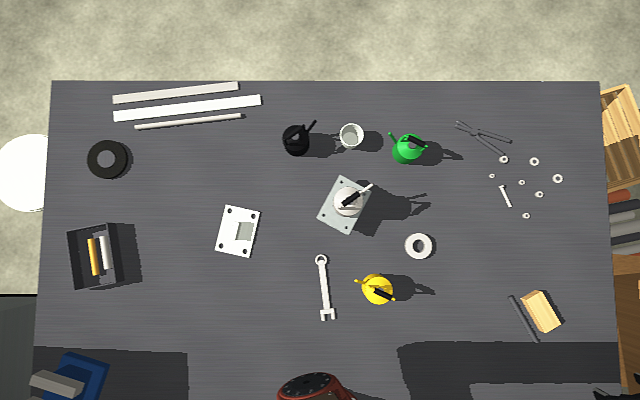

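View pics/scene0.png

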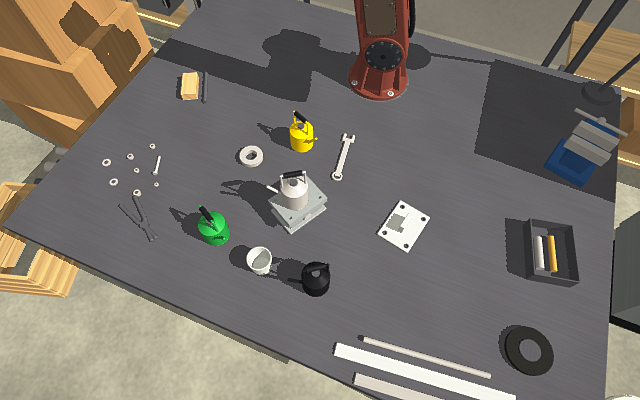

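The top view shows the case with the can around (347,202), the cover around (238,231), the wrench (324,287), bearing (419,246) and tin (351,135). The scene view shows the same objects: can (294,190), cover (404,226). Next I'll enlarge the regions that matter.

```bash
cat > h.py <<'E'
import numpy as np,cv2
def ray(s,uv):
    d=s["R"].T@np.linalg.solve(s["mtx"],[uv[0],uv[1],1.]);c=-s["R"].T@s["t"];return c,d
def plane(s,uv,z):
    c,d=ray(s,uv);return c+d*(z-c[2])/d[2]
def proj(s,X):
    p=s["mtx"]@(s["R"]@np.asarray(X,float)+s["t"]);return p[:2]/p[2]
def tri(a,ua,b,ub):
    c1,d1=ray(a,ua);c2,d2=ray(b,ub)
    k=np.linalg.lstsq(np.c_[d1,-d2],c2-c1,rcond=None)[0]
    p,q=c1+k[0]*d1,c2+k[1]*d2;return (p+q)/2,np.linalg.norm(p-q)
def crop(s,x,y,w,h,k,step=10):
    i=cv2.resize(s["image"][y:y+h,x:x+w,::-1],None,fx=k,fy=k,interpolation=cv2.INTER_CUBIC)
    for u in range(-(-x//step)*step,x+w,step):cv2.line(i,((u-x)*k,0),((u-x)*k,5),(0,0,255),1);cv2.putText(i,str(u),((u-x)*k,16),0,.35,(0,0,255),1)
    for v in range(-(-y//step)*step,y+h,step):cv2.line(i,(0,(v-y)*k),(5,(v-y)*k),(0,0,255),1);cv2.putText(i,str(v),(6,(v-y)*k+4),0,.35,(0,0,255),1)
    return i
E
python3 - <<'E'
import pickle;from h import *
D=pickle.load(open("d0.pkl","rb"))
t,s=D["top"],D["scene"]
m=np.vstack([np.hstack([crop(t,312,168,66,49,6),crop(t,210,197,66,49,6)]),np.hstack([crop(s,262,165,66,49+1,6)[:294],crop(s,372,194,66,60,6)[60:354]])])
cv2.imwrite("pics/m1.png",m);print(m.shape)
# cover holes
for n,(x,y,w,h) in(("top",(210,200,55,62)),("scene",(374,196,62,60))):
    g=cv2.cvtColor(D[n]["image"],cv2.COLOR_RGB2GRAY)[y:y+h,x:x+w]
    b=(g>170).astype(np.uint8)
    cs,hi=cv2.findContours(b,cv2.RETR_CCOMP,cv2.CHAIN_APPROX_NONE)
    for c,q in zip(cs,hi[0]):
        if cv2.contourArea(c)>3:
            M=cv2.moments(c);uv=(M["m10"]/M["m00"]+x,M["m01"]/M["m00"]+y);print(n,q[3]>=0,cv2.contourArea(c),np.round(uv,1),plane(D[n],uv,.004).round(4))
E
```

```text
(588, 792, 3)
top False 1592.0 [236.8 230.7] [0.519  0.2503 0.004 ]
top True 23.5 [244.4 250.9] [0.4632 0.228  0.004 ]
top True 26.0 [220.5 245.4] [0.4783 0.2946 0.004 ]
top True 73.0 [238.2 230.8] [0.5188 0.2463 0.004 ]
top True 26.0 [252.8 216. ] [0.5601 0.2062 0.004 ]
top True 23.5 [229.4 210.1] [0.5764 0.2721 0.004 ]
scene False 1403.5 [403.5 225.9] [0.5185 0.2494 0.004 ]
scene True 25.0 [405.7 245.5] [0.5729 0.2719 0.004 ]
scene True 22.5 [384.3 232.4] [0.5584 0.2055 0.004 ]
scene True 22.0 [423.  218.5] [0.4747 0.2937 0.004 ]
scene True 253.5 [395.5 222.6] [0.5172 0.2254 0.004 ]
scene True 23.5 [401.9 206.4] [0.4606 0.2271 0.004 ]
```

View pics/m1.png

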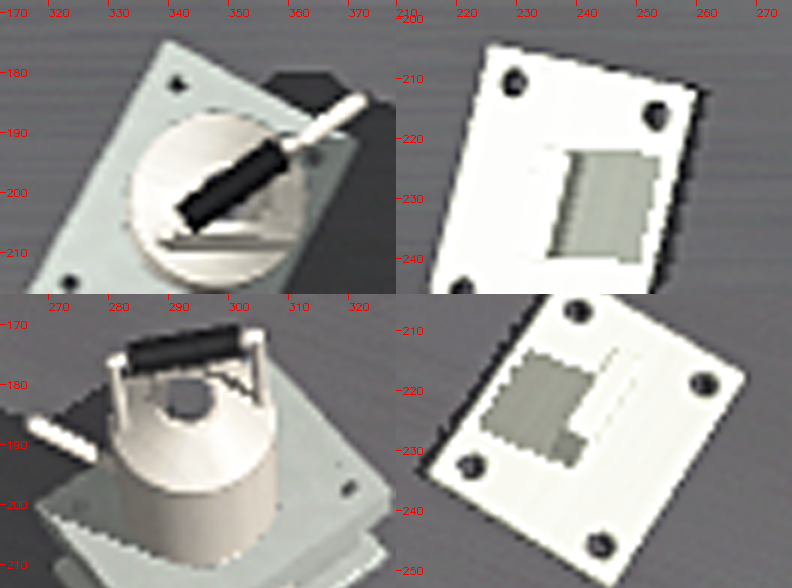

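The crop gives these pixel positions:
- **Grip bar, top view:** (342,204) to (357,193).
- **Grip bar, scene view:** (283.3,175.7) to (302.3,172.3).
- **Case holes, top view:** (341.6,182) and (323.5,215). The other two are covered or faint for now.
- **Cover:** all four holes are clear.

```bash
cat >> h.py <<'E'
from scipy.spatial.transform import Rotation as Ro
def toolR(psi): return Ro.from_euler("xyz",[-90,0,psi],degrees=True)
def move(st,p,psi):
    "shares for servo_tool from state to p, psi"
    R0=Ro.from_euler("xyz",st["eef_rot"],degrees=True)
    return (R0.inv().apply(np.array(p)-st["tcp_pos"])/.75).round(4),((R0.inv()*toolR(psi)).as_rotvec()/(2*np.pi)).round(4)
E
python3 - <<'E'
import pickle;from h import *;from rig import robot
D=pickle.load(open("d0.pkl","rb"));t,s=D["top"],D["scene"]
L=[((342.7,203.7),(302.3,172.3)),((357,193.3),(283.3,175.7)),((349.6,198.5),(292.8,174))]
P=[tri(t,a,s,b) for a,b in L];print(P)
d=P[1][0]-P[0][0];print("len",np.linalg.norm(d),"yaw",np.degrees(np.arctan2(d[1],d[0])))
for a,_ in L:print(plane(t,a,.195))
for _,b in L:print("s",plane(s,b,.195))
a,b=plane(t,(341.6,182),.07),plane(t,(323.5,214.8),.07);e=a-b;print("case",a,b,np.linalg.norm(e),np.degrees(np.arctan2(e[1],e[0])))
print("scene hole",plane(s,(320,197.2),.07))
c=P[2][0]
for p in([c[0],c[1],.3],[.6,-.27,.2]):print(move(robot.sense(),p,np.degrees(np.arctan2(d[1],d[0]))+90))
for n,uv in dict(bear=(419,246),green=(408,150),target=(425,200)).items():print(n,plane(t,uv,.02))
E
```

```text
[(array([ 0.578739  , -0.03048603,  0.20047056]), np.float64(0.003493192201260642)), (array([ 0.60381604, -0.06650044,  0.19865977]), np.float64(0.0029200963172351956)), (array([ 0.59131826, -0.04816263,  0.19976418]), np.float64(0.00033946951213265596))]
len 0.04392236938005265 yaw -55.15028248993697
[ 0.57973206 -0.03252945  0.195     ]
[ 0.60371073 -0.06551326  0.195     ]
[ 0.59170444 -0.04842503  0.195     ]
s [ 0.57514407 -0.03036292  0.195     ]
s [ 0.60220861 -0.06915957  0.195     ]
s [ 0.58871134 -0.04981141  0.195     ]
case [ 0.64716113 -0.03867313  0.07      ] [0.56029652 0.0093073  0.07      ] 0.09923498390360708 -28.91445043031134
scene hole [0.55849328 0.01094263 0.07      ]
(array([-0.5215, -0.0692,  0.7272]), array([-4.000e-04, -2.954e-01, -2.000e-04]))
(array([-0.2371,  0.0634,  0.6443]), array([-4.000e-04, -2.954e-01, -2.000e-04]))
bear [ 0.47720398 -0.25356322  0.02      ]
green [ 0.7449237  -0.22910626  0.02      ]
target [ 0.60394033 -0.27330945  0.02      ]
```

servo_tool(
  targets=[
    {"slide": [-0.52, -0.069, 0.727], "dr": [0, -0.2954, 0]},
    {"slide": [-0.52, -0.069, 0.727], "dr": [0, -0.2954, 0]},
    {"slide": [-0.52, -0.069, 0.727], "dr": [0, -0.2954, 0]},
    {"slide": [-0.52, -0.069, 0.727], "dr": [0, -0.2954, 0]},
    {"slide": [-0.52, -0.069, 0.727], "dr": [0, -0.2954, 0]},
    {"slide": [-0.52, -0.069, 0.727], "dr": [0, -0.2954, 0]},
    {"slide": [-0.52, -0.069, 0.727], "dr": [0, -0.2954, 0]},
    {"slide": [-0.52, -0.069, 0.727], "dr": [0, -0.2954, 0]},
  ],
  grip=0,
)

```text
time_s: 0.9
tcp_pos: [0.4329, -0.2678, 0.2789]
eef_rot: [-90.0, 0.0, -2.4]
wrist_force: [-0.4, -0.5, 0.2]
width: 1.002
```

```bash
cat > go.py <<'E'
import sys;from h import *;from rig import robot
x,y,z,psi=map(float,sys.argv[1:5]);s=robot.sense()
print(s["time_s"],s["tcp_pos"].round(4),s["eef_rot"].round(2),s["wrist_force"].round(2),s["width"]);print(move(s,(x,y,z),psi))
E
python3 go.py .591 -.0485 .3 35.3
```

```text
0.9 [ 0.4329 -0.2678  0.2789] [-8.999e+01  1.000e-02 -2.410e+00] [-0.39 -0.51  0.18] 1.0022165275803583
(array([ 0.1983, -0.0282,  0.301 ]), array([-0.    , -0.1048, -0.    ]))
```

servo_tool(
  targets=[
    {"slide": [0.198, -0.028, 0.301], "dr": [0, -0.105, 0]},
    {"slide": [0.198, -0.028, 0.301], "dr": [0, -0.105, 0]},
    {"slide": [0.198, -0.028, 0.301], "dr": [0, -0.105, 0]},
    {"slide": [0.198, -0.028, 0.301], "dr": [0, -0.105, 0]},
    {"slide": [0.198, -0.028, 0.301], "dr": [0, -0.105, 0]},
    {"slide": [0.198, -0.028, 0.301], "dr": [0, -0.105, 0]},
    {"slide": [0.198, -0.028, 0.301], "dr": [0, -0.105, 0]},
    {"slide": [0.198, -0.028, 0.301], "dr": [0, -0.105, 0]},
  ],
)

```text
time_s: 1.7
tcp_pos: [0.591, -0.0512, 0.2993]
eef_rot: [-90.0, 0.1, 35.1]
wrist_force: [-0.5, 0.0, -0.0]
width: 1.0
```

servo_tool(
  targets=[
    {"slide": [0, 0, 0], "dr": [0, 0, 0]},
    {"slide": [0, 0, 0], "dr": [0, 0, 0]},
    {"slide": [0, 0, 0], "dr": [0, 0, 0]},
  ],
)

```text
time_s: 2.0
tcp_pos: [0.591, -0.0525, 0.3]
eef_rot: [-90.0, 0.0, 34.9]
wrist_force: [-0.4, -0.2, 0.8]
width: 1.002
```

```bash
python3 go.py .591 -.0485 .193 35.3; python3 - <<'E'
from h import *;from rig import robot;import pickle
s=robot.snapshot("wrist");pickle.dump(s,open("w1.pkl","wb"));cv2.imwrite("pics/w1.png",s["image"][:,:,::-1])
for p in([.591,-.0485,.195],):print(proj(s,p), (-s["R"].T@s["t"]).round(3))
E
```

```text
2.0 [ 0.591  -0.0525  0.3   ] [-9.000e+01  1.000e-02  3.495e+01] [-0.4  -0.21  0.75] 1.0015414092099668
(array([0.0031, 0.1427, 0.0043]), array([-0.   , -0.001, -0.   ]))
[322.45247523 197.47252064] [0.55  0.007 0.426]
```

View pics/w1.png

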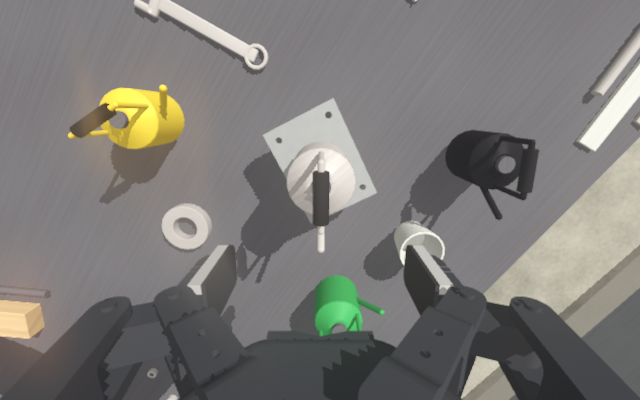

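The wrist view shows the bar from (321,172) to (321,226), centred at (321,198). My estimate projects to (322.5,197.5), which is about 1 mm off, and the yaw is right, so I'll descend.

servo_tool(
  targets=[
    {"slide": [0.002, 0.04, 0.0043], "dr": [0, -0.001, 0]},
    {"slide": [0.002, 0.08, 0.0043], "dr": [0, -0.001, 0]},
    {"slide": [0.002, 0.11, 0.0043], "dr": [0, -0.001, 0]},
    {"slide": [0.002, 0.13, 0.0043], "dr": [0, -0.001, 0]},
    {"slide": [0.002, 0.143, 0.0043], "dr": [0, -0.001, 0]},
    {"slide": [0.002, 0.143, 0.0043], "dr": [0, -0.001, 0]},
    {"slide": [0.002, 0.143, 0.0043], "dr": [0, -0.001, 0]},
  ],
)

```text
time_s: 2.75
tcp_pos: [0.5915, -0.0482, 0.1938]
eef_rot: [-90.1, -0.1, 35.4]
wrist_force: [0.1, -0.5, 0.1]
width: 1.002
```

servo_tool(
  targets=[
    {"slide": [0, 0, 0], "dr": [0, 0, 0]},
    {"slide": [0, 0, 0], "dr": [0, 0, 0]},
    {"slide": [0, 0, 0], "dr": [0, 0, 0]},
    {"slide": [0, 0, 0], "dr": [0, 0, 0]},
    {"slide": [0, 0, 0], "dr": [0, 0, 0]},
    {"slide": [0, 0, 0], "dr": [0, 0, 0]},
    {"slide": [0, 0, 0], "dr": [0, 0, 0]},
    {"slide": [0, 0, 0], "dr": [0, 0, 0]},
  ],
  grip=1,
)

```text
time_s: 3.55
tcp_pos: [0.5908, -0.0482, 0.1932]
eef_rot: [-90.0, 0.0, 35.4]
wrist_force: [-2.1, -0.2, 3.0]
width: 0.141
```

```bash
python3 go.py .603 -.273 .25 35.3
```

```text
3.55 [ 0.5908 -0.0482  0.1932] [-9.002e+01  2.000e-02  3.541e+01] [-2.14 -0.18  2.97] 0.1413813862592697
(array([-0.1605, -0.0756, -0.2537]), array([ 0.    ,  0.0003, -0.0001]))
```

Gripped: the opening of 0.141 is about 12 mm, on a 14 mm bar. Now a gentle lift.

servo_tool(
  targets=[
    {"slide": [0, -0.01, 0], "dr": [0, 0, 0]},
    {"slide": [0, -0.025, 0], "dr": [0, 0, 0]},
    {"slide": [0, -0.04, 0], "dr": [0, 0, 0]},
    {"slide": [0, -0.055, 0], "dr": [0, 0, 0]},
    {"slide": [0, -0.067, 0], "dr": [0, 0, 0]},
    {"slide": [0, -0.075, 0], "dr": [0, 0, 0]},
    {"slide": [0, -0.075, 0], "dr": [0, 0, 0]},
  ],
)

```text
time_s: 4.25
tcp_pos: [0.5917, -0.0481, 0.2508]
eef_rot: [-90.1, -0.1, 35.4]
wrist_force: [0.4, -0.6, -4.6]
width: 0.139
```

servo_tool(
  targets=[
    {"slide": [-0.01, 0, -0.016], "dr": [0, 0, 0]},
    {"slide": [-0.03, 0, -0.048], "dr": [0, 0, 0]},
    {"slide": [-0.055, 0, -0.087], "dr": [0, 0, 0]},
    {"slide": [-0.08, 0, -0.127], "dr": [0, 0, 0]},
    {"slide": [-0.105, 0, -0.167], "dr": [0, 0, 0]},
    {"slide": [-0.13, 0, -0.207], "dr": [0, 0, 0]},
    {"slide": [-0.15, 0, -0.238], "dr": [0, 0, 0]},
    {"slide": [-0.16, 0, -0.254], "dr": [0, 0, 0]},
  ],
)

```text
time_s: 5.05
tcp_pos: [0.6024, -0.2765, 0.2479]
eef_rot: [-90.0, 0.1, 35.2]
wrist_force: [0.1, -0.3, -5.4]
width: 0.144
```

servo_tool(
  targets=[
    {"slide": [0, 0, 0], "dr": [0, 0, 0]},
    {"slide": [0, 0, 0], "dr": [0, 0, 0]},
    {"slide": [0, 0, 0], "dr": [0, 0, 0]},
  ],
)

```text
time_s: 5.35
tcp_pos: [0.6033, -0.271, 0.2486]
eef_rot: [-89.9, -0.0, 35.5]
wrist_force: [-0.2, 0.2, -5.3]
width: 0.144
```

```bash
python3 go.py .603 -.273 .123 35.3; python3 - <<'E'
from h import *;from rig import robot;import pickle
D={n:robot.snapshot(n) for n in("scene","top")};pickle.dump(D,open("d1.pkl","wb"))
t,s=D["top"],D["scene"]
m=np.vstack([np.hstack([crop(t,312,168,66,49,6),crop(t,390,160,66,49,6)]),np.hstack([crop(s,262,170,66,49,6),crop(s,200,120,66,49,6)])]);cv2.imwrite("pics/m2.png",m)
E
```

```text
5.35 [ 0.6033 -0.271   0.2486] [-8.990e+01 -1.000e-02  3.549e+01] [-0.17  0.22 -5.26] 0.1443116304379363
(array([-0.0019,  0.1675, -0.0022]), array([-0.0003,  0.0005,  0.    ]))
```

View pics/m2.png

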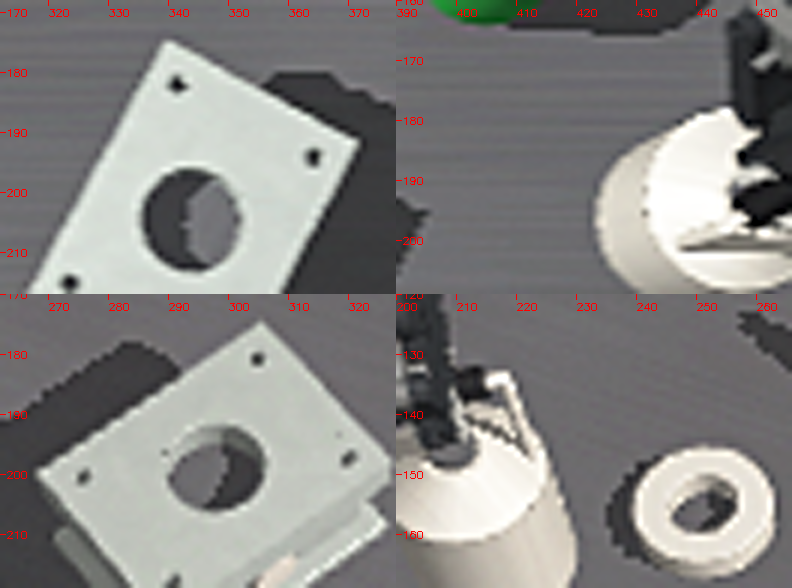

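The can hangs upright, and all four case holes and the bore are now visible in both views. Lowering it.

servo_tool(
  targets=[
    {"slide": [0, 0.02, 0], "dr": [0, 0, 0]},
    {"slide": [0, 0.045, 0], "dr": [0, 0, 0]},
    {"slide": [0, 0.07, 0], "dr": [0, 0, 0]},
    {"slide": [0, 0.095, 0], "dr": [0, 0, 0]},
    {"slide": [0, 0.12, 0], "dr": [0, 0, 0]},
    {"slide": [0, 0.14, 0], "dr": [0, 0, 0]},
    {"slide": [0, 0.155, 0], "dr": [0, 0, 0]},
    {"slide": [0, 0.159, 0], "dr": [0, 0, 0]},
  ],
)

```text
time_s: 6.25
tcp_pos: [0.6023, -0.2718, 0.1275]
eef_rot: [-89.8, 0.1, 35.4]
wrist_force: [-1.1, 1.4, -6.5]
width: 0.143
```

servo_tool(
  targets=[
    {"slide": [0, 0.002, 0], "dr": [0, 0, 0]},
    {"slide": [0, 0.004, 0], "dr": [0, 0, 0]},
    {"slide": [0, 0.006, 0], "dr": [0, 0, 0]},
    {"slide": [0, 0.0075, 0], "dr": [0, 0, 0]},
    {"slide": [0, 0.0075, 0], "dr": [0, 0, 0]},
  ],
)

```text
time_s: 6.75
tcp_pos: [0.6035, -0.2728, 0.1245]
eef_rot: [-90.0, -0.0, 35.4]
wrist_force: [-0.1, -0.7, -5.3]
width: 0.136
```

```bash
python3 go.py .603 -.273 .123 35.3
python3 - <<'E'
import pickle;from h import *
D=pickle.load(open("d1.pkl","rb"))
# case holes: dark-weighted centroids near the viewed pixels
for n,U in(("top",[(341.6,182),(363.5,194.2),(323.5,215),(346,228)]),("scene",[(305,180.5),(276,200.3),(320,197.2),(291,218)])):
    g=255.-cv2.cvtColor(D[n]["image"],cv2.COLOR_RGB2GRAY)
    for u in U:
        x,y=map(round,u);w=g[y-3:y+4,x-3:x+4];w=np.clip(w-np.median(w)-25,0,None);yy,xx=np.mgrid[y-3:y+4,x-3:x+4]
        uv=((w*xx).sum()/w.sum(),(w*yy).sum()/w.sum());print(n,np.round(uv,2),w.sum().round(),plane(D[n],uv,.069).round(4))
E
```

```text
6.75 [ 0.6035 -0.2728  0.1245] [-9.002e+01 -1.000e-02  3.541e+01] [-0.07 -0.74 -5.3 ] 0.13622376548458062
(array([-0.0007,  0.0021,  0.0002]), array([0.0001, 0.0003, 0.    ]))
top [341.08 181.66] 753.0 [ 0.6482 -0.0374  0.069 ]
top [363.75 193.77] 743.0 [ 0.616  -0.0971  0.069 ]
top [323.17 214.79] 893.0 [0.5604 0.0101 0.069 ]
top [345.86 227.14] 788.0 [ 0.528  -0.0493  0.069 ]
scene [304.63 180.27] 379.0 [ 0.5246 -0.0498  0.069 ]
scene [275.47 200.08] 313.0 [ 0.6134 -0.0976  0.069 ]
scene [319.65 197.  ] 381.0 [0.5578 0.0096 0.069 ]
scene [290.43 217.65] 342.0 [ 0.6459 -0.0378  0.069 ]
```

servo_tool(
  targets=[
    {"slide": [0, 0.001, 0], "dr": [0, 0, 0]},
    {"slide": [0, 0.002, 0], "dr": [0, 0, 0]},
    {"slide": [0, 0.002, 0], "dr": [0, 0, 0]},
  ],
)

```text
time_s: 7.05
tcp_pos: [0.6037, -0.273, 0.1234]
eef_rot: [-90.1, -0.0, 35.4]
wrist_force: [-0.8, 0.2, -3.4]
width: 0.142
```

servo_tool(
  targets=[
    {"slide": [0, 0.001, 0], "dr": [0, 0, 0]},
    {"slide": [0, 0.001, 0], "dr": [0, 0, 0]},
    {"slide": [0, 0.001, 0], "dr": [0, 0, 0]},
  ],
)

```text
time_s: 7.35
tcp_pos: [0.6039, -0.2733, 0.1233]
eef_rot: [-90.1, -0.0, 35.4]
wrist_force: [-2.8, -0.8, 2.5]
width: 0.142
```

The force shows the can on the bench, so I'll open and rise.

servo_tool(
  targets=[
    {"slide": [0, 0, 0], "dr": [0, 0, 0]},
    {"slide": [0, 0, 0], "dr": [0, 0, 0]},
    {"slide": [0, 0, 0], "dr": [0, 0, 0]},
    {"slide": [0, 0, 0], "dr": [0, 0, 0]},
    {"slide": [0, 0, 0], "dr": [0, 0, 0]},
    {"slide": [0, 0, 0], "dr": [0, 0, 0]},
    {"slide": [0, 0, 0], "dr": [0, 0, 0]},
    {"slide": [0, 0, 0], "dr": [0, 0, 0]},
  ],
  grip=0,
)

```text
time_s: 8.15
tcp_pos: [0.6034, -0.2727, 0.1219]
eef_rot: [-90.0, -0.0, 35.4]
wrist_force: [0.3, 0.2, -1.1]
width: 1.002
```

servo_tool(
  targets=[
    {"slide": [0, -0.02, 0], "dr": [0, 0, 0]},
    {"slide": [0, -0.06, 0], "dr": [0, 0, 0]},
    {"slide": [0, -0.11, 0], "dr": [0, 0, 0]},
    {"slide": [0, -0.16, 0], "dr": [0, 0, 0]},
    {"slide": [0, -0.2, 0], "dr": [0, 0, 0]},
    {"slide": [0, -0.2, 0], "dr": [0, 0, 0]},
  ],
)

```text
time_s: 8.75
tcp_pos: [0.6066, -0.2745, 0.2808]
eef_rot: [-90.7, -0.3, 35.4]
wrist_force: [1.1, 0.4, 1.3]
width: 1.003
```

```bash
python3 go.py .518 .25 .25 77.2
```

```text
8.75 [ 0.6066 -0.2745  0.2808] [-90.73  -0.33  35.42] [1.1  0.4  1.32] 1.0032280401599756
(array([0.3088, 0.0348, 0.6388]), array([ 2.300e-03, -1.161e-01,  1.000e-04]))
```

servo_tool(
  targets=[
    {"slide": [0.308, 0.03, 0.639], "dr": [0, -0.116, 0]},
    {"slide": [0.308, 0.03, 0.639], "dr": [0, -0.116, 0]},
    {"slide": [0.308, 0.03, 0.639], "dr": [0, -0.116, 0]},
    {"slide": [0.308, 0.03, 0.639], "dr": [0, -0.116, 0]},
    {"slide": [0.308, 0.03, 0.639], "dr": [0, -0.116, 0]},
    {"slide": [0.308, 0.03, 0.639], "dr": [0, -0.116, 0]},
    {"slide": [0.308, 0.03, 0.639], "dr": [0, -0.116, 0]},
    {"slide": [0.308, 0.03, 0.639], "dr": [0, -0.116, 0]},
  ],
)

```text
time_s: 9.55
tcp_pos: [0.5352, 0.1231, 0.2549]
eef_rot: [-90.0, -0.0, 77.2]
wrist_force: [0.9, 1.0, -0.4]
width: 1.001
```

```bash
python3 go.py .518 .25 .25 77.2
```

```text
9.55 [0.5352 0.1231 0.2549] [-90.    -0.    77.16] [ 0.92  0.96 -0.38] 1.0014088472596165
(array([0.1599, 0.0066, 0.06  ]), array([-0.    , -0.0001,  0.    ]))
```

servo_tool(
  targets=[
    {"slide": [0.16, 0.0066, 0.06], "dr": [0, 0, 0]},
    {"slide": [0.16, 0.0066, 0.06], "dr": [0, 0, 0]},
    {"slide": [0.16, 0.0066, 0.06], "dr": [0, 0, 0]},
    {"slide": [0.16, 0.0066, 0.06], "dr": [0, 0, 0]},
    {"slide": [0.16, 0.0066, 0.06], "dr": [0, 0, 0]},
    {"slide": [0.16, 0.0066, 0.06], "dr": [0, 0, 0]},
  ],
)

```text
time_s: 10.15
tcp_pos: [0.5191, 0.2471, 0.25]
eef_rot: [-90.0, 0.0, 77.1]
wrist_force: [0.6, 0.2, -0.8]
width: 1.001
```

```bash
python3 go.py .518 .25 .031 77.2; python3 - <<'E'
from h import *;from rig import robot;import pickle
s=robot.snapshot("wrist");pickle.dump(s,open("w2.pkl","wb"))
g=cv2.cvtColor(s["image"],cv2.COLOR_RGB2GRAY)
c=proj(s,[.518,.25,.006]);print(c)
cs,hi=cv2.findContours((g>150).astype(np.uint8),cv2.RETR_CCOMP,cv2.CHAIN_APPROX_NONE)
for k,q in zip(cs,hi[0]):
    M=cv2.moments(k)
    if q[3]>=0 and M["m00"]>30:
        uv=(M["m10"]/M["m00"],M["m01"]/M["m00"])
        if np.linalg.norm(uv-c)<160:print(M["m00"],np.round(uv,1),plane(s,uv,.004).round(4))
cv2.imwrite("pics/w2.png",s["image"][:,:,::-1])
D=pickle.load(open("d1.pkl","rb"))
s=robot.snapshot("top");m=s["image"][170:220,390:460,::-1];m=crop(s,390,170,70,50,6);cv2.imwrite("pics/can2.png",m)
E
```

```text
10.15 [0.5191 0.2471 0.25  ] [-9.000e+01  5.000e-02  7.712e+01] [ 0.56  0.22 -0.84] 1.0006983769691216
(array([0.0036, 0.292 , 0.0023]), array([-0.    , -0.0002, -0.0001]))
[321.88737189 168.39760273]
77.5 [297.6 204.5] [0.5597 0.2064 0.004 ]
76.5 [347.1 204.4] [0.5748 0.2726 0.004 ]
103.0 [295.5 129.6] [0.4621 0.2282 0.004 ]
106.0 [349.  129.1] [0.4768 0.2947 0.004 ]
```

View pics/w2.png

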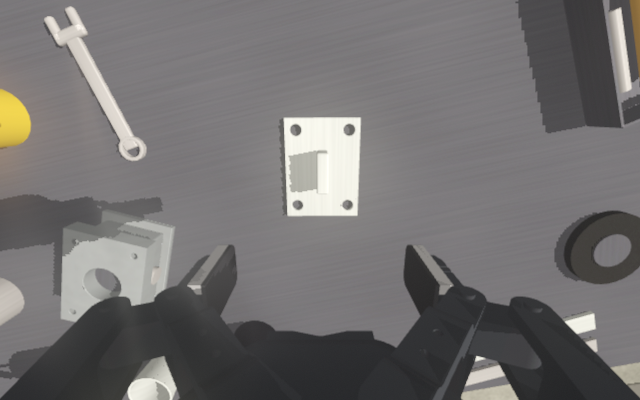

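View pics/can2.png

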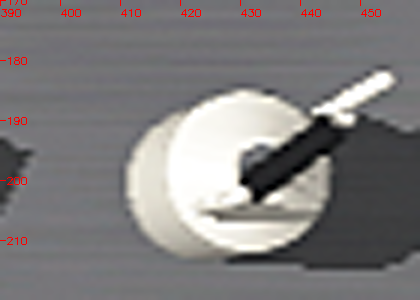

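The oil can stands upright around (430,203) in the top view. In the wrist view the cover's four holes are at (296,130), (349,129), (298,205) and (347,204). Their mean is x 0.5184, y 0.2505, with yaw −12.7°, which agrees with the fixed cameras.

servo_tool(
  targets=[
    {"slide": [0.001, 0.05, 0.0], "dr": [0, 0, 0]},
    {"slide": [0.001, 0.1, 0.0], "dr": [0, 0, 0]},
    {"slide": [0.001, 0.15, 0.0], "dr": [0, 0, 0]},
    {"slide": [0.001, 0.19, 0.0], "dr": [0, 0, 0]},
    {"slide": [0.001, 0.22, 0], "dr": [0, 0, 0]},
    {"slide": [0.001, 0.22, 0], "dr": [0, 0, 0]},
    {"slide": [0.001, 0.22, 0], "dr": [0, 0, 0]},
  ],
)

```text
time_s: 10.95
tcp_pos: [0.5195, 0.2481, 0.0853]
eef_rot: [-90.0, 0.0, 77.1]
wrist_force: [0.2, -0.1, 0.2]
width: 1.0
```

```bash
python3 go.py .5184 .2505 .029 77.35
```

```text
10.95 [0.5195 0.2481 0.0853] [-8.998e+01  2.000e-02  7.709e+01] [ 0.19 -0.1   0.22] 0.9999494388956468
(array([0.0028, 0.075 , 0.0022]), array([-0.0001, -0.0007, -0.0001]))
```

servo_tool(
  targets=[
    {"slide": [0.0028, 0.02, 0.0022], "dr": [0, -0.0007, 0]},
    {"slide": [0.0028, 0.045, 0.0022], "dr": [0, -0.0007, 0]},
    {"slide": [0.0028, 0.065, 0.0022], "dr": [0, -0.0007, 0]},
    {"slide": [0.0028, 0.075, 0.0022], "dr": [0, -0.0007, 0]},
    {"slide": [0.0028, 0.075, 0.0022], "dr": [0, -0.0007, 0]},
    {"slide": [0.0028, 0.075, 0.0022], "dr": [0, -0.0007, 0]},
  ],
)

```text
time_s: 11.55
tcp_pos: [0.5184, 0.2516, 0.0292]
eef_rot: [-90.0, -0.0, 77.4]
wrist_force: [0.4, 0.7, 0.4]
width: 0.998
```

servo_tool(
  targets=[
    {"slide": [0, 0, 0], "dr": [0, 0, 0]},
    {"slide": [0, 0, 0], "dr": [0, 0, 0]},
    {"slide": [0, 0, 0], "dr": [0, 0, 0]},
    {"slide": [0, 0, 0], "dr": [0, 0, 0]},
    {"slide": [0, 0, 0], "dr": [0, 0, 0]},
    {"slide": [0, 0, 0], "dr": [0, 0, 0]},
    {"slide": [0, 0, 0], "dr": [0, 0, 0]},
    {"slide": [0, 0, 0], "dr": [0, 0, 0]},
  ],
  grip=1,
)

```text
time_s: 12.35
tcp_pos: [0.5184, 0.2515, 0.0292]
eef_rot: [-90.0, -0.0, 77.4]
wrist_force: [-0.2, 0.1, 2.9]
width: 0.156
```

```bash
python3 go.py .5868 -.0437 .15 61.5
```

```text
12.35 [0.5184 0.2515 0.0292] [-9.003e+01 -2.000e-02  7.742e+01] [-0.22  0.13  2.88] 0.15554680351026234
(array([-0.3643, -0.1611, -0.1748]), array([0.0001, 0.0442, 0.0001]))
```

servo_tool(
  targets=[
    {"slide": [0, -0.01, 0], "dr": [0, 0, 0]},
    {"slide": [0, -0.035, 0], "dr": [0, 0, 0]},
    {"slide": [0, -0.07, 0], "dr": [0, 0, 0]},
    {"slide": [0, -0.105, 0], "dr": [0, 0, 0]},
    {"slide": [0, -0.14, 0], "dr": [0, 0, 0]},
    {"slide": [0, -0.165, 0], "dr": [0, 0, 0]},
    {"slide": [0, -0.175, 0], "dr": [0, 0, 0]},
    {"slide": [0, -0.175, 0], "dr": [0, 0, 0]},
  ],
)

```text
time_s: 13.15
tcp_pos: [0.5185, 0.2516, 0.1611]
eef_rot: [-90.1, -0.1, 77.4]
wrist_force: [0.4, 0.8, -2.1]
width: 0.15
```

servo_tool(
  targets=[
    {"slide": [-0.02, 0, -0.01], "dr": [0, 0.003, 0]},
    {"slide": [-0.06, 0, -0.029], "dr": [0, 0.008, 0]},
    {"slide": [-0.12, 0, -0.058], "dr": [0, 0.015, 0]},
    {"slide": [-0.18, 0, -0.086], "dr": [0, 0.022, 0]},
    {"slide": [-0.24, 0, -0.115], "dr": [0, 0.029, 0]},
    {"slide": [-0.3, 0, -0.144], "dr": [0, 0.036, 0]},
    {"slide": [-0.345, 0, -0.166], "dr": [0, 0.041, 0]},
    {"slide": [-0.364, 0, -0.175], "dr": [0, 0.044, 0]},
  ],
)

```text
time_s: 13.95
tcp_pos: [0.5859, -0.0481, 0.1582]
eef_rot: [-89.9, 0.1, 61.3]
wrist_force: [-0.5, -1.1, -1.7]
width: 0.148
```

servo_tool(
  targets=[
    {"slide": [0, 0, 0], "dr": [0, 0, 0]},
    {"slide": [0, 0, 0], "dr": [0, 0, 0]},
    {"slide": [0, 0, 0], "dr": [0, 0, 0]},
    {"slide": [0, 0, 0], "dr": [0, 0, 0]},
  ],
)

```text
time_s: 14.35
tcp_pos: [0.5862, -0.042, 0.1597]
eef_rot: [-89.9, -0.0, 61.7]
wrist_force: [-0.3, -0.7, -1.3]
width: 0.145
```

```bash
python3 go.py .5868 -.0437 .1192 61.5; python3 - <<'E'
from h import *;from rig import robot;import pickle
D={n:robot.snapshot(n) for n in("scene","top","wrist")};pickle.dump(D,open("d2.pkl","wb"))
t,s,w=D["top"],D["scene"],D["wrist"]
st=robot.sense();print(proj(w,st["tcp_pos"]))
m=np.vstack([np.hstack([crop(t,310,165,66,66,6),crop(s,257,150,66,66,6)])]);cv2.imwrite("pics/m3.png",m)
cv2.imwrite("pics/w3.png",w["image"][:,:,::-1])
E
```

```text
14.35 [ 0.5862 -0.042   0.1597] [-89.94  -0.    61.71] [-0.35 -0.67 -1.25] 0.1449957323309075
(array([-0.0016,  0.054 , -0.0019]), array([-0.0002,  0.0006,  0.    ]))
[319.40395121 264.51534243]
```

View pics/m3.png

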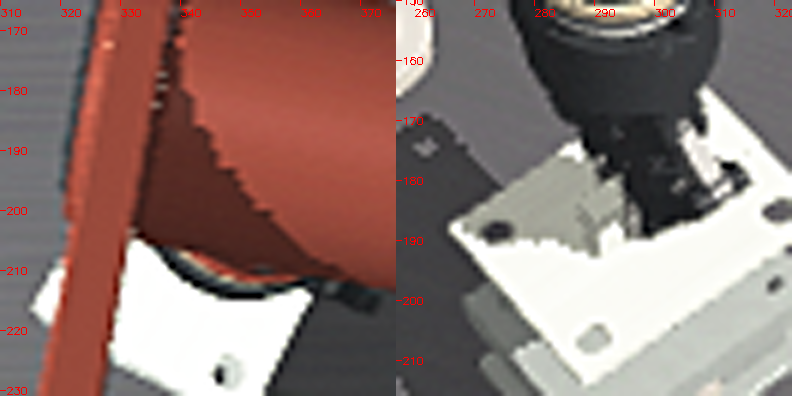

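View pics/w3.png

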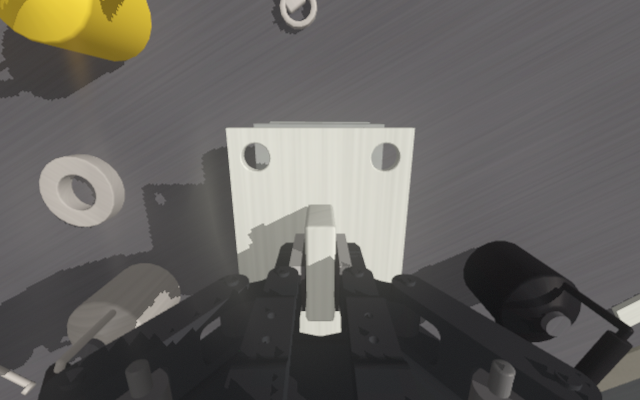

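In the wrist view the cover is held square, its two near holes are at (257,157) and (386,156), and the case edge is parallel behind it. Descending to 20 mm above the case.

servo_tool(
  targets=[
    {"slide": [-0.0016, 0.012, -0.0019], "dr": [0, 0.0006, 0]},
    {"slide": [-0.0016, 0.026, -0.0019], "dr": [0, 0.0006, 0]},
    {"slide": [-0.0016, 0.04, -0.0019], "dr": [0, 0.0006, 0]},
    {"slide": [-0.0016, 0.05, -0.0019], "dr": [0, 0.0006, 0]},
    {"slide": [-0.0016, 0.054, -0.0019], "dr": [0, 0.0006, 0]},
    {"slide": [-0.0016, 0.054, -0.0019], "dr": [0, 0.0006, 0]},
    {"slide": [-0.0016, 0.054, -0.0019], "dr": [0, 0.0006, 0]},
    {"slide": [-0.0016, 0.054, -0.0019], "dr": [0, 0.0006, 0]},
  ],
)

```text
time_s: 15.3
tcp_pos: [0.5879, -0.0455, 0.1203]
eef_rot: [-90.1, -0.0, 61.4]
wrist_force: [0.1, -0.3, -1.7]
width: 0.153
```

```bash
python3 go.py .5868 -.0437 .1192 61.5; python3 - <<'E'
from h import *;from rig import robot;import pickle
D={n:robot.snapshot(n) for n in("scene","wrist")};pickle.dump(D,open("d3.pkl","wb"))
s,w=D["scene"],D["wrist"]
m=np.vstack([crop(s,250,160,100,62,8)]);cv2.imwrite("pics/m4.png",m)
# expected cover-hole pixels if aligned (mid-plate z .093), and case holes
Rz=Ro.from_euler("z",-28.5,degrees=True)
for sx,sy in((1,1),(-1,1),(-1,-1),(1,-1)):
    h=np.array([.5868,-.0437,0])+Rz.apply([sx*.05,sy*.034,0]);h[2]=.096
    print(h[:2].round(4),"scene",proj(s,h).round(1),"wrist",proj(w,h).round(1))
cv2.imwrite("pics/w4.png",cv2.resize(w["image"][60:260,180:460,::-1],None,fx=2.5,fy=2.5))
E
```

```text
15.3 [ 0.5879 -0.0455  0.1203] [-9.007e+01 -2.000e-02  6.136e+01] [ 0.1  -0.29 -1.73] 0.15334538808715326
(array([0.0014, 0.0014, 0.0025]), array([ 0.0002, -0.0004,  0.0001]))
[ 0.647  -0.0377] scene [289.7 213.4] wrist [376.  312.8]
[0.5591 0.01  ] scene [319.7 192.6] wrist [386.2 152.2]
[ 0.5266 -0.0497] scene [304.1 175.7] wrist [256.6 152.5]
[ 0.6145 -0.0974] scene [274.4 195.6] wrist [267.2 313.1]
```

View pics/m4.png

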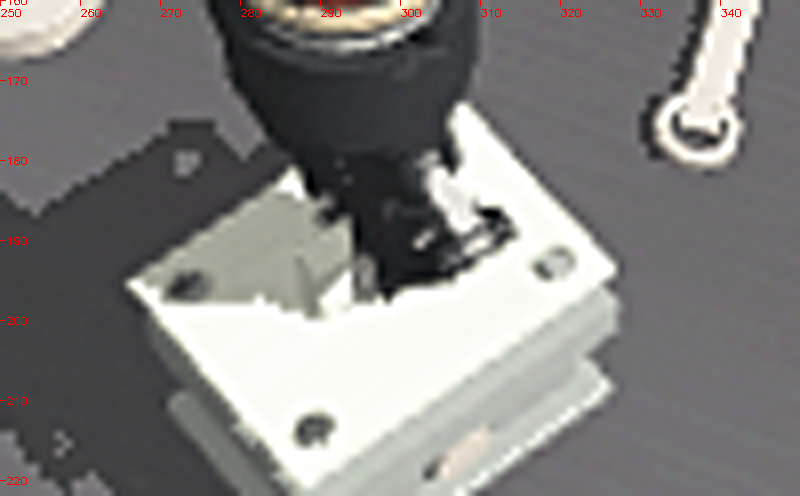

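View pics/w4.png

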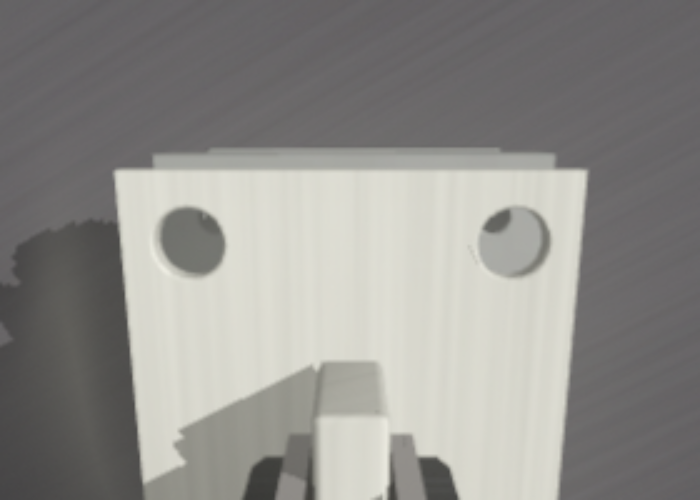

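The wrist view has the near cover holes at (256.0,156.4) and (385.6,156.4), against (256.6,152.5) and (386.2,152.2) if aligned. The cover is therefore about 2 mm too far along the case's +x, which matches the TCP reading. I'll correct it.

servo_tool(
  targets=[
    {"slide": [0.001, 0.0012, 0.0025], "dr": [0, -0.0004, 0]},
    {"slide": [0.001, 0.0012, 0.0025], "dr": [0, -0.0004, 0]},
    {"slide": [0.001, 0.0012, 0.0025], "dr": [0, -0.0004, 0]},
    {"slide": [0.001, 0.0012, 0.0025], "dr": [0, -0.0004, 0]},
    {"slide": [0.001, 0.0012, 0.0025], "dr": [0, -0.0004, 0]},
    {"slide": [0.001, 0.0012, 0.0025], "dr": [0, -0.0004, 0]},
  ],
)

```text
time_s: 16.0
tcp_pos: [0.5861, -0.0438, 0.1187]
eef_rot: [-90.0, -0.0, 61.5]
wrist_force: [0.0, -0.2, -1.4]
width: 0.155
```

```bash
python3 go.py .5868 -.0437 .1192 61.5; python3 - <<'E'
from h import *;from rig import robot;import pickle
s,w=robot.snapshot("scene"),robot.snapshot("wrist")
g=cv2.cvtColor(w["image"],cv2.COLOR_RGB2GRAY)
Rz=Ro.from_euler("z",-28.5,degrees=True)
for sx,sy in((-1,1),(-1,-1)):
    h=np.array([.5868,-.0437,0])+Rz.apply([sx*.05,sy*.034,0]);q=h+[0,0,.096];x,y=proj(w,q).round().astype(int)
    b=(g[y-24:y+25,x-24:x+25]<200).astype(np.uint8)
    cs,_=cv2.findContours(b,cv2.RETR_EXTERNAL,cv2.CHAIN_APPROX_NONE)
    c=[k for k in cs if 250<cv2.contourArea(k)<1200]
    for k in c:
        (u,v),r=cv2.minEnclosingCircle(k);uv=(u+x-24,v+y-24);P=plane(w,uv,.096);d=P-h;print("hole",np.round(uv,1),r,"err case frame mm",(Rz.inv().apply(d)*1e3).round(1)[:2])
    print("aligned px",proj(w,q).round(1),"thread px",proj(w,h+[0,0,.07]).round(1))
a=cv2.resize(w["image"][110:190,220:420,::-1],None,fx=4,fy=4,interpolation=cv2.INTER_CUBIC)
b=crop(s,250,165,100,32,8);cv2.imwrite("pics/m5.png",np.vstack([a,b]))
E
```

```text
16.0 [ 0.5861 -0.0438  0.1187] [-90.    -0.    61.51] [ 0.04 -0.2  -1.37] 0.1546129586538261
(array([ 0.0006, -0.0006, -0.0007]), array([0., 0., 0.]))
hole [385.4 156.2] 15.217695236206055 err case frame mm [-0.6 -0.2]
aligned px [385.6 157.4] thread px [376.2 151. ]
hole [255.7 156.6] 15.350651741027832 err case frame mm [-0.4  0.2]
aligned px [255.4 157.4] thread px [264.6 151. ]
```

View pics/m5.png

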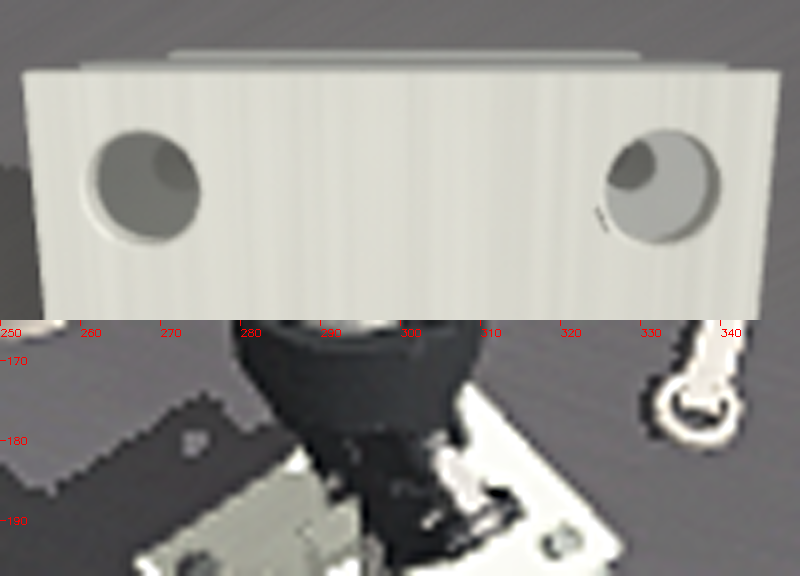

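The threaded holes show through the cover holes at about (377.7,150.8) and (264,150.8). The predictions were (376.2,151.0) and (264.6,151.0), so the error is under 1 mm, and the arm is still. One check that the can and the bystanders haven't moved, then I'll hand in.

```bash
python3 - <<'E'
from h import *;from rig import robot;import pickle
a=pickle.load(open("d0.pkl","rb"))["scene"]["image"];s=robot.snapshot("scene");b=s["image"]
for n,(x,y,w,h) in dict(bearing=(238,144,28,24),wrench=(328,130,32,52),tin=(245,246,30,32)).items():
    f=lambda i:np.argwhere(cv2.cvtColor(i,cv2.COLOR_RGB2GRAY)[y:y+h,x:x+w]>150).mean(0)
    print(n,(f(b)-f(a)).round(1))
st=robot.sense();print(st["tcp_pos"].round(4),st["qd"].round(2),st["width"],st["wrist_force"].round(1))
robot.hand_in()
E
```

```text
bearing [0.1 0. ]
wrench [ 0.2 -0. ]
tin [-0.2  0.1]
[ 0.5861 -0.0439  0.1187] [ 0.    0.03  0.02  0.03 -0.04  0.04] 0.15362590361782213 [ 0.3  0.  -2.1]
the job is handed in; nothing more can be done
```

I lifted the oil can off the case by its handle and stood it on the bench at about (0.60, −0.27) m, roughly 0.23 m from the case centre. I then picked up the cover by its rib and handed the job in while holding it over the case, at about 16 s of the 48 s allowed. The hand-in reports no verdict.

**Last checks:**
- **Cover position:** both near cover holes are within about 0.6 mm of where they should be, measured by the wrist camera. The threaded holes show through them within about 1 mm of the prediction.
- **Cover height and stillness:** the underside is about 19.5 mm above the case top, worked out from the arm's height rather than seen directly. The joints were practically at rest with the rib still gripped, and the tool reads level.
- **Far cover holes:** the wrist camera could not see these two. I only had the scene camera for them, judged by eye before the final 2 mm correction. They were consistent to within 1–2 pixels, and that camera reads 2–3 mm off the top camera in x.
- **Can:** it was upright and released when last seen from above, after I let go. I did not measure it again just before handing in.
- **Bystanders:** the bearing, wrench and tin moved no more than 0.2 pixels from where they started.

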